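# Clamp a two-part plaster mould with the tension wheel

## Task

Close the two-part plaster mould in the bench clamp: stand the loose half upright in the clamp next to the half already there, hollow faces together and outlines lined up, and let go of it. Then wind the red tension wheel clockwise until it pulls up firm, with the pointer in the green band of the gauge and never into the red, and let go; leave the other things on the bench where they are.

Things in the scene. Friction and masses are not known exactly. Their poses are not given: they have to be found in the camera images.
- clamp: Mould clamp fixed to the table, bed plate 100 x 320 x 12 mm, origin at the centre of its underside, long axis y. At the -y end a fixed ochre fence (inner face y = -135 mm, 80 mm wide, top at 87 mm); the jaw slides along y and closes towards the fence; at the +y end an ochre housing (70 x 70 mm, top at 70 mm) carries the red wheel. The bed's top, 12 mm above the table, is flat, without guides.
- half_a: White plaster mould half already standing loose on the clamp bed beside the fence; block 60 (x) x 45 (y) x 80 (z) mm, 0.36 kg, origin at the centre of its underside. Its hollow face (dark vase outline, dark pour-gate notch at the top edge on that side) is +y, away from the fence.
- half_b: The loose white plaster mould half, standing upright on the table; same block 60 (x) x 45 (y) x 80 (z) mm, about 0.36 kg, origin at the centre of its underside. Its hollow face (dark vase outline, dark notch at the top edge on that side) is -y. Grip it across its 60 mm (along its x).
- face_a (a point): Centre of half_a's hollow face (40 mm above its underside). When the mould is closed, face_a and face_b coincide.
- face_b (a point): Centre of half_b's hollow face (40 mm above its underside).
- jaw: Moving jaw, an ochre plate 56 mm wide and 15 mm thick, from 14 to 76 mm above the table, sprung on the screw carrier behind it (4 N per mm). Origin on its pressing face, at table height; same axes as the clamp (it closes towards -y). At the start it leaves 25 to 45 mm more room than the two halves need.
- wheel (a joint): Red handwheel, 124 mm over all, turning level about the vertical. Value in rad, growing clockwise seen from above, which closes the jaw by 5 mm per rad. It starts between 2 and 6; the jaw meets the closed mould near 11 and firm is 1.5 to 3.1 rad further. It stays where it is left.
- wheel_axis (a point): On the wheel's vertical axis, at the hub's top, 93 mm above the table. The wheel turns with a steady drag of about 0.33 N m (6.5 N at the knob); once the jaw bears on the closed mould the resistance rises by 0.1 N m (2 N at the knob) per rad. Firm is 0.48 to 0.63 N m in all (9.5 to 12.5 N at the knob) while turning; with the wheel standing still the hand may feel up to 6 N less.
- knob_grip (a point): Grip height (120 mm above the table) on the axis of the black spinner knob on the wheel: an upright cylinder 22 mm across, from 94 to 138 mm above the table, 50 mm from the wheel's axis; the rim's top is at 91 mm. It spins freely on its own pin, so a gripper holding it need not turn while carrying it round the circle.
- gauge_pointer (a point): Tip of the small black needle of the tension gauge, carried by the screw carrier, 76 mm above the table, lying over a strip on top of the jaw's tail.
- gauge_green (a point): Middle of the green band (8 mm long, along y) on the gauge strip, which is carried by the jaw; same axes as the clamp. Slack, the pointer stands 11.5 mm to its +y side, over white; as the spring closes (4 N per mm, 5 mm per rad) the pointer moves to -y over green (46 N in its middle), then over red.
- beaker: Bystander: terracotta beaker, 76 mm across, 85 mm tall.
- glaze_jar: Bystander: clay-coloured jar with blue cap, 70 mm across, 90 mm tall.
- glaze_brush: Bystander: brush lying on the table.
- wood_rib: Bystander: flat wooden rib 100 x 50 x 6 mm.
- test_bowl: Bystander: blue bowl, 110 mm across, 50 mm tall.
- trim_tool: Bystander: loop trimming tool with wooden handle, lying on the table, 160 mm long.
There are look-alikes about, which are no part of the job. What is shaped like the half_a but pink is not meant. What is shaped like the half_b but brown is not meant.

How it is judged:
By the outcome, as a careful person would: the job done as asked, in the order asked, and still so for the second after the job is handed in, with the robot touching nothing.
It also fails if it takes over 72 s, if anything falls off the work surface, if the arm or the gripper's body presses on something with over 40 N, if the wrist force passes 120 N, or if a joint passes its speed limit or range.

## Robot

A 7-joint arm with a two-finger parallel gripper is mounted at the origin on the work surface. World frame = base frame: x ahead of the robot, y to its left, z up, the work surface at z = 0. Lengths are in m, angles in rad, forces in N, time in s.
With the tool pointing down it reaches from about 0.425 to 0.825 m from the base axis. Payload 3.6 kg.
Tool frame: the origin (TCP) lies on the centre line of the jaws, within the pads' length; the fingertips stand 25 mm ahead of it and the grasp point (between the pads) lies 6 mm ahead of it; z points along the fingers, y is the line along which they close (so a half turn about z gives the same grasp; the last joint's range is limited). The gripper opens to 85 mm and grips with 20 to 120 N. Pads are 22 mm wide; open, the fingers measure 114 mm over their backs; the gripper's body (76 mm by 85 mm) begins 54 mm behind the grasp point. The pads swing forward as they close: fully open they stand 13 mm farther back than shut.
Start: joints at [-1.149, 0.615, -0.013, 1.423, 0.008, 1.103, -0.04], TCP at [0.281, 0.586, 0.232] pointing down, gripper open.
Joint ranges: [-3.12, 3.12], [-0.3, 2.06], [-1.34, 1.32], [0.26, 2.42], [-1.36, 4.5], [0.01, 1.98], [-2.84, 2.84]. Speed limits (rad/s): [2.79, 2.79, 3.14, 3.14, 3.14, 3.14, 3.14].

## Interface

Orientations are given as a unit quaternion [x, y, z, w].
In Python, from plant import bot gives the robot as it stands. The module is installed in compiled form; this text tells all that it offers.
- The arm moves only by the tool step_arm, never from a script. Its argument "increments" is a list of rows, each a list of 4 numbers: the shift along the tool's x, y, z in mm, then the turn about the tool's z in rad. A call has 1 to 12 rows; each row is the pose to reach, as a shift and turn from the pose commanded when the call began, along the tool's axes at that moment; what a row does not reach only later rows make up. A row lasts 1/12 s, in which the tool goes at most 41.7 mm and 7.16 degrees, less where a joint would pass 70% of its speed; a pose out of reach is approached as far as the arm can. A call with a gripper value outside its range is refused whole. "hand" is the opening, from 0 (shut) to 1 (fully open), set as the call begins (left out, the last holds). The fingers move at their own pace and stop on an object; "force" is the grip in N (left out, the last holds). Time passes only in rows, so rows that repeat a pose let the fingers close. It gives the time, the measured TCP pose, the force, the opening and the grip force at its end, in the units of the state.
- bot.sense(): the state, without advancing time (a new reading comes with each control period).
- bot.grab_frame(name): name is "scene" or "top" or "wrist"; returns the picture (384x512x3 uint8, red, green, blue); there is no depth.
- bot.calibration(name): a dict with "fovy" (degrees; the focal length in pixels is half the picture's height over the tangent of half this angle, whatever the lens; pixels are square), "cx", "cy" (the principal point, pixels), "cam_to_world" (4x4, takes a point from camera to world coordinates). Camera axes: x right, y up, looking along -z (the intrinsics and any distortion apply to the point x, -y, -z); pixel columns grow to the right and rows downward; lengths in m; the calibration is good to about 2 mm. A picture is of the moment at which its call begins: read the wrist's pose just before it. calibration takes no time and is no camera call; for the wrist camera it gives the pose at the moment of the call.
- bot.sign_off(): hands the job in; it is judged then, once.
The state is a dict: "t": time; "joints": joint angles; "qvel": joint speeds; "tau": joint torques, N m; "position": TCP position; "orientation": TCP orientation; "ft_force": force on the tool from outside, world axes, zero at the start; "moment": the same for the moment, N m; "gripper_width": opening from 0.0 (shut) to 1.0 (fully open); "grasp_force": force on a finger pad.
Only numpy, scipy, OpenCV 4.12 (cv2) and the standard library are available. Lean on these libraries where they do the work, as an engineer would, in place of code of your own. Each camera call takes 0.05 s, during which the arm holds its last target. There are 200 camera calls.

## Working session

There is one attempt and no reset: what is moved stays moved. The work goes in short steps, Python scripts to look and compute and a tool call to move; the robot and the scene stay as the last step left them, time stands still between calls to the robot, and variables do not carry over. Pictures are saved under pics/ and viewed, at most 10 in all, crops included, and the job is handed in when it is done.

Besides the shell and the picture viewer there is one more tool, called after "Emit:" by a JSON object that holds its "api" and its "payload". step_arm: Moves the arm, as the interface text tells. Its arguments: {"type":"object","properties":{"increments":{"type":"array","items":{"type":"array","items":{"type":"number"}}},"hand":{"type":"number"},"force":{"type":"number"}},"required":["increments"]}

```bash
mkdir -p pics
python3 - <<'E'
from plant import bot
import cv2,numpy as np
s=bot.sense(); print(s['t'],s['position'],s['orientation'])
for n in ("scene","top"):
    f=bot.grab_frame(n); c=bot.calibration(n); print(n,{k:(np.round(v,4).tolist() if not isinstance(v,str) else v) for k,v in c.items()})
    cv2.imwrite(f"pics/{n}0.png",f[:,:,::-1])
im=np.hstack([cv2.imread("pics/scene0.png"),cv2.imread("pics/top0.png")])
cv2.imwrite("pics/t0.png",cv2.resize(cv2.imread("pics/top0.png"),(800,600),interpolation=cv2.INTER_CUBIC))
cv2.imwrite("pics/s0.png",cv2.resize(cv2.imread("pics/scene0.png"),(800,600),interpolation=cv2.INTER_CUBIC))
E
```

```text
0.0 [0.28109796 0.5852244  0.23132723] [ 2.21990850e-01  9.75047889e-01 -1.26949333e-03 -2.53829027e-04]
scene {'fovy': 54.762, 'cx': 257.124, 'cy': 198.449, 'cam_to_world': [[-0.5594, -0.629, 0.5399, 1.1016], [0.8289, -0.4223, 0.3668, 0.3129], [-0.0027, 0.6527, 0.7576, 0.8103], [0.0, 0.0, 0.0, 1.0]]}
top {'fovy': 45.5812, 'cx': 260.2626, 'cy': 193.7474, 'cam_to_world': [[-0.0094, 0.9919, -0.127, 0.4486], [-1.0, -0.009, 0.003, -0.0336], [0.0018, 0.127, 0.9919, 1.2783], [0.0, 0.0, 0.0, 1.0]]}
```

View pics/t0.png

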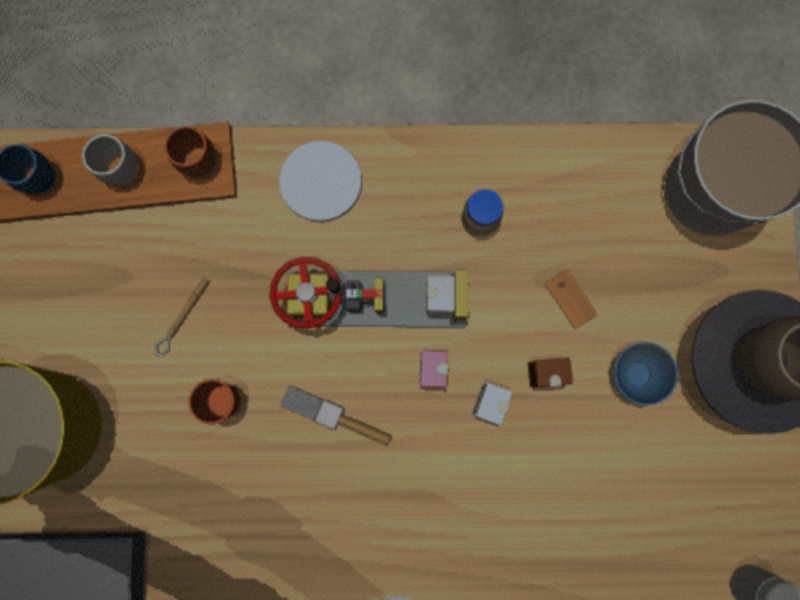

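View pics/s0.png

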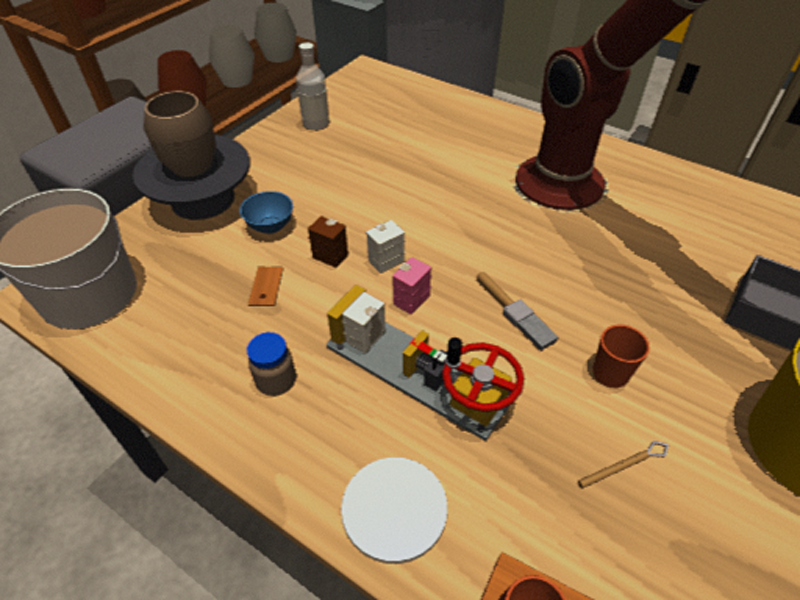

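The top view shows world −y to the right and +x up. The clamp lies along y, with the wheel at (305,292), half_a at (441,294) and the knob at (335,286). The white half_b is at (493,403), turned about 20°.

```bash
cat > h.py <<'E'
from plant import bot
import cv2,numpy as np
from scipy.spatial.transform import Rotation as R
def ray(c,uv,z,H=384):
    f=H/2/np.tan(np.radians(c['fovy'])/2); uv=np.atleast_2d(np.array(uv,float))
    T=np.array(c['cam_to_world']); d=np.c_[(uv[:,0]-c['cx'])/f,-(uv[:,1]-c['cy'])/f,-np.ones(len(uv))]@T[:3,:3].T
    return T[:3,3]+d*((z-T[2,3])/d[:,2])[:,None]
def delta(P,axis_deg=None):
    """tool-frame shift mm to world P, from present measured pose"""
    s=bot.sense(); r=R.from_quat(s['orientation'])
    return np.round(r.inv().apply(np.array(P)-s['position'])*1000,1)
def toolyaw():
    y=R.from_quat(bot.sense()['orientation']).as_matrix()[:,1]; return np.degrees(np.arctan2(y[1],y[0]))
E
python3 - <<'E'
from h import *
im=cv2.imread("pics/top0.png"); c=bot.calibration("top"); k=.64
P=lambda u,v,z:np.round(ray(c,[u*k,v*k],z)[0],3)
for n,a in dict(b=(493,404,.08),a=(440,294,.092),wheel=(306,292,.093),knob=(335,285,.138),fence=(462,294,.087),bedA=(466,270,.012),bedB=(467,327,.012),jar=(485,207,.09)).items(): print(n,P(*a))
hsv=cv2.cvtColor(im,cv2.COLOR_BGR2HSV)
m=((hsv[...,1]<60)&(hsv[...,2]>120)).astype(np.uint8)
for q in cv2.findContours(m,0,2)[0]:
    if 100<cv2.contourArea(q)<800:
        r=cv2.minAreaRect(q); print(r)
        print(P(r[0][0]/k,r[0][1]/k,.08), np.round(ray(c,cv2.boxPoints(r),.08)[:,:2],3).tolist())
print(R.from_quat(bot.sense()['orientation']).as_matrix().round(2), toolyaw())
cw=bot.calibration("wrist");T=np.array(cw['cam_to_world']);s=bot.sense();r=R.from_quat(s['orientation'])
print(cw['fovy'],r.inv().apply(T[:3,3]-s['position']),(r.as_matrix().T@T[:3,:3]).round(2))
E
```

```text
b [ 0.431 -0.179  0.08 ]
a [ 0.615 -0.093  0.092]
wheel [0.62  0.131 0.093]
knob [0.625 0.078 0.138]
fence [ 0.615 -0.131  0.087]
bedA [ 0.669 -0.145  0.012]
bedB [ 0.566 -0.144  0.012]
jar [ 0.764 -0.172  0.09 ]
((210.22415161132812, 265.1896667480469), (12.812978744506836, 13.55575942993164), 21.801406860351562)
[0.417 0.094 0.08 ] [[0.407, 0.116], [0.439, 0.103], [0.426, 0.072], [0.394, 0.085]]
((316.37957763671875, 257.9562072753906), (17.0871524810791, 22.725914001464844), 19.983104705810547)
[ 0.433 -0.181  0.08 ] [[0.413, -0.15], [0.468, -0.171], [0.452, -0.213], [0.398, -0.191]]
((282.0, 187.0), (22.0, 16.0), 90.0)
[ 0.62  -0.095  0.08 ] [[0.649, -0.074], [0.649, -0.117], [0.59, -0.116], [0.59, -0.073]]
((149.1509552001953, 63.028297424316406), (16.22047233581543, 17.19175910949707), 29.05460548400879)
[0.966 0.264 0.08 ] [[0.956, 0.295], [0.999, 0.273], [0.976, 0.233], [0.933, 0.256]]
[[-0.9   0.43 -0.  ]
 [ 0.43  0.9  -0.  ]
 [-0.   -0.   -1.  ]] 64.34769197355742
71.56435196152567 [ 0.07856784  0.00021262 -0.14171072] [[-0.    0.95  0.3 ]
 [ 1.   -0.    0.  ]
 [ 0.    0.3  -0.95]]
```

Emit:
{"api": "step_arm", "payload": {"increments": [[-20, -13, 0, 0.04], [-55, -35, 0, 0.1], [-91, -58, 0, 0.18], [-127, -81, 0, 0.25], [-163, -104, 0, 0.32], [-199, -127, 0, 0.4], [-235, -150, 0, 0.47], [-271, -173, 0, 0.54], [-307, -196, 0, 0.61], [-343, -219, 0, 0.68], [-370, -236, 0, 0.74], [-382, -244, 0, 0.76]], "hand": 1, "force": 50}}

```text
t: 1.1
position: [0.5234, 0.1925, 0.2325]
orientation: [0.573, 0.82, -0.002, 0.002]
ft_force: [-0.2, -0.7, 0.4]
gripper_width: 1.005
grasp_force: 0.0
```

Run:
```python
from h import *
print(bot.sense()['position'],toolyaw(),delta([.433,-.181,.22]))
```

```text
[0.52336646 0.1924705  0.23250835] 20.08881000744376 [-319.6 -213.2   14.3]
```

Emit:
{"api": "step_arm", "payload": {"increments": [[-16, -10, 0, 0.04], [-46, -30, 2, 0.1], [-77, -51, 4, 0.18], [-108, -72, 6, 0.25], [-139, -93, 8, 0.32], [-170, -114, 10, 0.4], [-201, -135, 12, 0.47], [-232, -155, 14, 0.54], [-263, -176, 14, 0.61], [-294, -196, 14, 0.68], [-312, -208, 14, 0.71], [-320, -213, 14, 0.71]]}}

```text
t: 2.1
position: [0.4331, -0.1779, 0.2186]
orientation: [0.82, 0.572, -0.001, 0.001]
ft_force: [-0.3, 0.2, 0.4]
gripper_width: 0.998
grasp_force: 0.0
```

Run:
```python
from h import *
s=bot.sense();c=bot.calibration("wrist");f=bot.grab_frame("wrist")
import pickle;pickle.dump((s,c,f),open("w1.pkl","wb"))
print(s['position'],toolyaw())
im=f[:,:,::-1].copy();cv2.imwrite("pics/w1.png",im)
hsv=cv2.cvtColor(im,cv2.COLOR_BGR2HSV)
m=((hsv[...,1]<60)&(hsv[...,2]>110)).astype(np.uint8)
for q in cv2.findContours(m,0,2)[0]:
    if cv2.contourArea(q)>600:
        r=cv2.minAreaRect(q); print(np.round(r[0]),np.round(r[1]),r[2],np.round(ray(c,cv2.boxPoints(r),.08)[:,:2],3).tolist())
```

```text
[ 0.43307012 -0.17788776  0.21858623] -20.185068908643903
[259. 170.] [23. 54.] 90.0 [[0.414, -0.149], [0.468, -0.168], [0.46, -0.193], [0.404, -0.172]]
[396.  26.] [ 80. 122.] 77.47119140625 [[0.549, -0.044], [0.653, -0.061], [0.659, -0.129], [0.548, -0.113]]
```

View pics/w1.png

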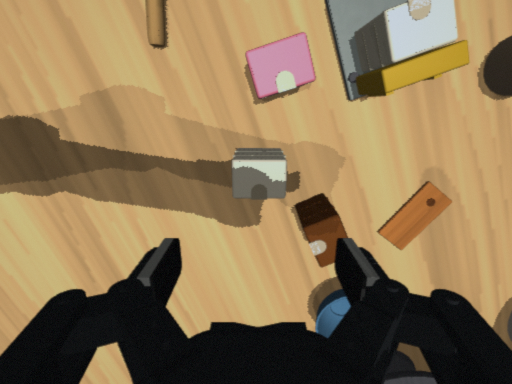

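The wrist view shows half_b's top face with corners near (232,158), (287,158), (287,198) and (233,199). The notch is on the bottom (−y) side. Half_a's notch is at (422,8), on the +y side, so both orientations are right.

Run:
```python
from h import *
import pickle;s,c,f=pickle.load(open("w1.pkl","rb"))
im=f[:,:,::-1]
p=ray(c,[[232,158],[287,158],[287,198],[233,199]],.08)
print(p[:,:2].round(4).tolist(),p.mean(0).round(4)); e=[np.linalg.norm(p[i]-p[i-1]).round(4) for i in range(4)];print(e)
v=(p[1]-p[0]+p[2]-p[3]);print(np.degrees(np.arctan2(v[1],v[0])))
print(delta([*p.mean(0)[:2],.06]))
# sharper edges: column/row gray profile
g=cv2.cvtColor(im,cv2.COLOR_BGR2GRAY); print(g[145:210,245].tolist()); print(g[185,222:298].tolist())
```

```text
[[0.4144, -0.1475], [0.4694, -0.1678], [0.4552, -0.2109], [0.398, -0.1911]] [ 0.4343 -0.1794  0.08  ]
[np.float64(0.0466), np.float64(0.0586), np.float64(0.0454), np.float64(0.0605)]
-19.664782023014226
[ -0.7   1.3 158.6]
[148, 148, 138, 95, 85, 89, 108, 90, 88, 92, 102, 91, 88, 93, 120, 178, 197, 207, 209, 208, 207, 192, 118, 105, 105, 104, 104, 105, 103, 104, 104, 104, 103, 103, 104, 103, 104, 103, 103, 104, 102, 105, 104, 103, 103, 104, 103, 103, 104, 103, 102, 100, 95, 95, 103, 104, 103, 105, 104, 104, 102, 102, 100, 101, 97]
[88, 82, 79, 76, 79, 77, 72, 73, 73, 73, 85, 98, 102, 103, 104, 105, 104, 103, 103, 103, 104, 103, 104, 102, 103, 103, 103, 104, 104, 102, 102, 101, 92, 81, 77, 77, 74, 76, 74, 75, 77, 84, 96, 102, 105, 104, 103, 103, 104, 102, 103, 103, 104, 103, 104, 103, 103, 106, 104, 103, 104, 103, 101, 91, 81, 77, 78, 78, 79, 77, 79, 76, 77, 77, 75, 74]
```

Emit:
{"api": "step_arm", "payload": {"increments": [[-1, 1, 15, 0], [-1, 1, 40, 0], [-1, 1, 70, 0], [-1, 1, 100, 0], [-1, 1, 125, 0], [-1, 1, 145, 0], [-1, 1, 155, 0], [-1, 1, 159, 0], [-1, 1, 159, 0]]}}

```text
t: 2.9
position: [0.4354, -0.1734, 0.0586]
orientation: [0.818, 0.576, -0.0, -0.001]
ft_force: [0.1, 0.4, 0.5]
gripper_width: 0.999
grasp_force: 0.0
```

Emit:
{"api": "step_arm", "payload": {"increments": [[0, 0, 0, 0], [0, 0, 0, 0], [0, 0, 0, 0], [0, 0, 0, 0], [0, 0, 0, 0], [0, 0, 0, 0], [0, 0, 0, 0], [0, 0, 0, 0]], "hand": 0, "force": 50}}

```text
t: 3.57
position: [0.4357, -0.1751, 0.0606]
orientation: [0.818, 0.575, 0.001, 0.0]
ft_force: [-1.5, 2.1, 5.8]
gripper_width: 0.694
grasp_force: 54.2
```

Emit:
{"api": "step_arm", "payload": {"increments": [[0, 0, -10, 0], [0, 0, -35, 0], [0, 0, -70, 0], [0, 0, -100, 0], [0, 0, -120, 0], [0, 0, -130, 0], [0, 0, -130, 0]]}}

```text
t: 4.15
position: [0.4362, -0.1759, 0.1915]
orientation: [0.818, 0.575, 0.002, 0.002]
ft_force: [1.0, 0.1, -4.6]
gripper_width: 0.689
grasp_force: 56.8
```

Run:
```python
from h import *
s=bot.sense();print(s['position'],toolyaw(),s['gripper_width'],s['grasp_force'],delta([.617,.03,.2]))
```

```text
[ 0.43619266 -0.17586493  0.19153624] -19.86587218508125 0.6893605420509143 56.75289452075958 [255.1 100.1  -7.9]
```

Run:
```python
from h import *
print(delta([.617,-.20,.25]))
```

```text
[ 38.8 178.5 -57.6]
```

Emit:
{"api": "step_arm", "payload": {"increments": [[3, 14, -5, -0.03], [8, 40, -14, -0.08], [15, 70, -24, -0.14], [22, 102, -34, -0.2], [29, 134, -44, -0.26], [34, 158, -52, -0.31], [37, 172, -56, -0.34], [39, 178, -58, -0.345], [39, 178, -58, -0.345], [39, 178, -58, -0.345]]}}

```text
t: 4.98
position: [0.6141, -0.1989, 0.2455]
orientation: [0.708, 0.706, -0.001, -0.002]
ft_force: [-0.3, 0.7, -4.1]
gripper_width: 0.689
grasp_force: 56.7
```

Run:
```python
from h import *
s=bot.sense();c=bot.calibration("wrist");f=bot.grab_frame("wrist")
import pickle;pickle.dump((s,c,f),open("w2.pkl","wb"))
print(s['position'],toolyaw())
im=f[:,:,::-1].copy();cv2.imwrite("pics/w2.png",cv2.resize(im,(800,600),interpolation=cv2.INTER_CUBIC))
```

```text
[ 0.61406749 -0.19893615  0.24545986] -0.1937258631302507
```

View pics/w2.png

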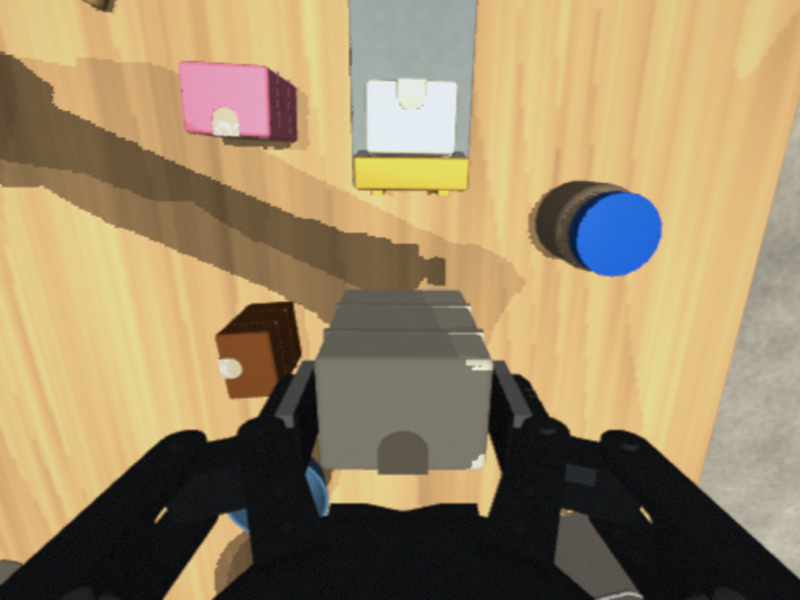

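The wrist view shows half_a's top at (367–457, 82–154) in 800-px scale, notch away from the fence. The fence is at (354–469, 157–190) and the held block's top at about (318–491, 360–470).

Run:
```python
from h import *
import pickle;s,c,f=pickle.load(open("w2.pkl","rb"))
im=f[:,:,::-1]; hsv=cv2.cvtColor(im,cv2.COLOR_BGR2HSV)
g=hsv[...,2].astype(int)
m=((hsv[...,1]<50)&(g>165)).astype(np.uint8); m[:40,:]=m[:40,:]; m[105:]=0
q=max(cv2.findContours(m,0,2)[0],key=cv2.contourArea);r=cv2.minAreaRect(q);print(r,cv2.boundingRect(q))
p=ray(c,cv2.boxPoints(r),.092);print(p[:,:2].round(4).tolist(),p.mean(0).round(4))
k=.64
fe=((hsv[...,0]>18)&(hsv[...,0]<32)&(hsv[...,1]>170)&(g>100)).astype(np.uint8);fe[:90]=0;fe[130:]=0;fe[:,:220]=0;fe[:,310:]=0
q=max(cv2.findContours(fe,0,2)[0],key=cv2.contourArea);r=cv2.minAreaRect(q);print('fence',r)
p=ray(c,cv2.boxPoints(r),.087);print(p[:,:2].round(4).tolist())
u=ray(c,np.array([[350,0],[350,150],[478,0],[472,150]])*k,.012);print('bed',u[:,:2].round(4).tolist())
print('rowV col280',g[45:125,280].tolist());print('colV row85',g[85,225:305].tolist())
h=ray(c,np.array([[319,361],[489,361],[491,469],[320,467]])*k,s['position'][2]+.0195);print('held',h[:,:2].round(4).tolist(),h.mean(0)-s['position'])
print('held profile',g[215:310,220].tolist())
print(delta([.617,-.03,.2]))
```

```text
((264.0, 49.5), (99.0, 78.0), 90.0) (225, 0, 79, 100)
[[0.5822, -0.0272], [0.6562, -0.0276], [0.6605, -0.1166], [0.5786, -0.1163]] [ 0.6194 -0.0719  0.092 ]
fence ((256.9698486328125, 120.3136978149414), (58.07129669189453, 2.479781150817871), 2.12109637260437)
[[0.5802, -0.1385], [0.5804, -0.1359], [0.6438, -0.1384], [0.6438, -0.141]]
bed [[0.5721, -0.0019], [0.5675, -0.1114], [0.6709, -0.0024], [0.6715, -0.1117]]
rowV col280 [173, 174, 172, 172, 173, 173, 185, 223, 234, 241, 241, 242, 242, 241, 241, 241, 241, 241, 241, 241, 241, 241, 241, 241, 241, 241, 242, 241, 241, 242, 241, 241, 241, 241, 242, 241, 241, 241, 241, 241, 242, 241, 241, 242, 241, 242, 242, 242, 241, 241, 241, 236, 221, 161, 108, 110, 193, 227, 230, 230, 230, 229, 230, 230, 230, 229, 229, 229, 229, 229, 230, 229, 229, 230, 229, 220, 169, 169, 173, 185]
colV row85 [169, 174, 177, 177, 177, 175, 174, 173, 175, 188, 225, 237, 241, 241, 242, 241, 242, 242, 241, 242, 241, 241, 242, 242, 242, 242, 241, 241, 242, 241, 242, 242, 242, 241, 242, 242, 242, 242, 242, 241, 242, 242, 241, 242, 241, 242, 242, 241, 241, 241, 241, 242, 242, 241, 242, 242, 242, 242, 242, 241, 241, 242, 242, 242, 241, 231, 183, 164, 173, 172, 173, 173, 176, 173, 167, 155, 189, 204, 206, 209]
held [[0.5867, -0.1824], [0.642, -0.1824], [0.6453, -0.2249], [0.5844, -0.2242]] [ 0.00052409 -0.00455166  0.0195    ]
held profile [96, 96, 96, 96, 97, 95, 98, 96, 94, 95, 97, 97, 98, 105, 114, 118, 124, 126, 124, 124, 127, 127, 127, 124, 126, 126, 126, 127, 125, 124, 127, 125, 126, 124, 124, 125, 124, 125, 125, 124, 125, 125, 123, 124, 125, 123, 124, 125, 123, 125, 126, 126, 126, 124, 124, 125, 123, 124, 126, 126, 126, 125, 125, 124, 125, 124, 125, 124, 125, 123, 124, 124, 125, 124, 123, 124, 125, 124, 124, 124, 125, 124, 123, 122, 130, 180, 226, 229, 230, 229, 230, 229, 230, 229, 230]
[169.1   2.8  46.1]
```

Run:
```python
from h import *
import pickle;s,c,f=pickle.load(open("w2.pkl","rb"))
g=cv2.cvtColor(f[:,:,::-1],cv2.COLOR_BGR2HSV)[...,2].astype(int)
L=[];Rr=[]
for v in range(60,94,3):
    d=np.diff(g[v,225:300]); L.append([225+d[:25].argmax()+.5,v]);Rr.append([225+40+d[40:].argmin()+.5,v])
T=[];B=[]
for u in list(range(240,252,3))+list(range(276,290,3)):
    T.append([u,42+np.diff(g[42:60,u]).argmax()+.5]);B.append([u,90+np.diff(g[90:102,u]).argmin()+.5])
for n,e,ax in(('L',L,0),('R',Rr,0),('T',T,1),('B',B,1)):
    p=ray(c,e,.092); sl=np.polyfit(p[:,1-ax],p[:,ax],1)[0]; print(n,p.mean(0).round(4),'slope deg',np.degrees(np.arctan(sl)).round(2))
fi=ray(c,[[240,100.8],[285,100.8]],.087);print('fence inner',fi)
h=ray(c,[[220,228.5],[220,299.5],[203,270],[314.5,270]],s['position'][2]+.0195);print(h.round(4)-s['position'])
```

```text
L [ 0.5885 -0.0945  0.092 ] slope deg -0.28
R [ 0.6471 -0.0948  0.092 ] slope deg 0.52
T [ 0.6207 -0.0714  0.092 ] slope deg -0.24
B [ 0.621  -0.1152  0.092 ] slope deg -0.94
fence inner [[ 0.59397053 -0.11810612  0.087     ]
 [ 0.64214954 -0.1182599   0.087     ]]
[[-0.01916749  0.01793615  0.01954014]
 [-0.02126749 -0.02566385  0.01954014]
 [-0.02946749 -0.00656385  0.01954014]
 [ 0.03013251 -0.00646385  0.01954014]]
```

Emit:
{"api": "step_arm", "payload": {"increments": [[8, 1, 2, 0], [28, 2, 5, 0], [54, 3, 10, 0], [82, 3, 16, 0], [110, 3, 22, 0], [134, 3, 30, 0], [150, 3, 38, 0], [157, 3, 45, 0], [158, 3, 60, 0], [158, 3, 80, 0], [158, 3, 96, 0], [158, 3, 100, 0]]}}

```text
t: 6.03
position: [0.6175, -0.0422, 0.1452]
orientation: [0.708, 0.706, -0.002, -0.001]
ft_force: [-0.9, 0.5, -4.2]
gripper_width: 0.688
grasp_force: 58.3
```

Emit:
{"api": "step_arm", "payload": {"increments": [[0, 0, 0, 0], [0, 0, 0, 0], [0, 0, 0, 0]]}}

```text
t: 6.28
position: [0.6198, -0.0424, 0.1485]
orientation: [0.708, 0.706, 0.0, 0.001]
ft_force: [0.7, 0.2, -4.2]
gripper_width: 0.685
grasp_force: 58.3
```

Run:
```python
from h import *
s=bot.sense();print(s['position'],toolyaw(),s['qvel'].round(3) if hasattr(s['qvel'],'round') else s['qvel'],delta([.6175,-.0416,.085]))
```

```text
[ 0.61976286 -0.04241287  0.14847983] -0.16982689731336875 [-0.002 -0.005 -0.002 -0.006 -0.001 -0.002  0.   ] [ 0.9 -2.4 63.5]
```

Emit:
{"api": "step_arm", "payload": {"increments": [[0, 0, 8, 0], [1, -1, 20, 0], [1, -2, 34, 0], [1, -2, 46, 0], [1, -2, 56, 0], [1, -2, 62, 0], [1, -2, 63, 0], [1, -2, 63, 0], [1, -2, 63, 0], [1, -2, 63, 0]]}}

```text
t: 7.12
position: [0.6179, -0.0406, 0.0853]
orientation: [0.708, 0.706, 0.001, 0.001]
ft_force: [-0.6, 0.0, -5.2]
gripper_width: 0.688
grasp_force: 58.4
```

Run:
```python
from h import *
import pickle
s=bot.sense();print(s['position'],toolyaw(),s['ft_force'],delta([.6175,-.0436,.0735]))
c=bot.calibration("wrist");f=bot.grab_frame("wrist");s2=bot.sense();print(s2['position'])
f2=bot.grab_frame("scene")
pickle.dump((s,c,f),open("w3.pkl","wb"))
im=f2[:,:,::-1][150:290,180:367]
a=cv2.resize(im,(800,600),interpolation=cv2.INTER_CUBIC)
cv2.imwrite("pics/s3.png",a)
```

```text
[ 0.61794341 -0.04056705  0.08533244] -0.11480707062242085 [-6.05288533e-01  4.40676023e-03 -5.22651690e+00] [-3.  -0.5 11.8]
[ 0.61782793 -0.04047381  0.08530911]
```

View pics/s3.png

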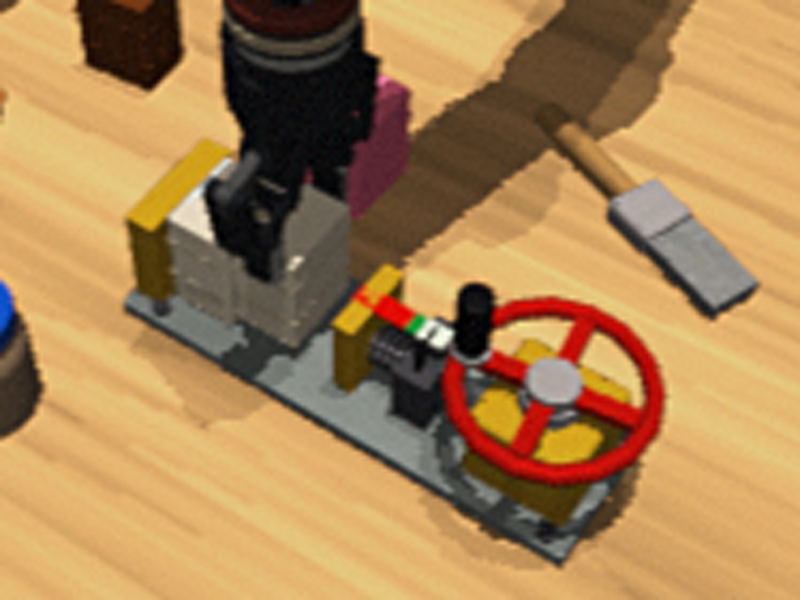

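half_b hangs just above the bed beside half_a, with outlines in line. The gauge (white, green, red) is at about (415,325) and the knob at (475,310).

Emit:
{"api": "step_arm", "payload": {"increments": [[0, 0, 4, 0], [-1, 0, 8, 0], [-2, 0, 11, 0], [-2, 0, 13, 0], [-2, 0, 13, 0], [-2, 0, 13, 0], [-2, 0, 13, 0]]}}

```text
t: 7.8
position: [0.6169, -0.0424, 0.0725]
orientation: [0.708, 0.706, -0.0, -0.0]
ft_force: [-2.9, 0.9, 5.0]
gripper_width: 0.689
grasp_force: 59.7
```

Emit:
{"api": "step_arm", "payload": {"increments": [[0, 0, -1, 0], [0, 0, -1, 0], [0, 0, -1, 0], [0, 0, -1, 0], [0, 0, -1, 0], [0, 0, -1, 0]], "hand": 1}}

```text
t: 8.3
position: [0.6173, -0.0424, 0.0724]
orientation: [0.708, 0.706, 0.0, 0.0]
ft_force: [-0.0, -0.1, -0.5]
gripper_width: 1.001
grasp_force: 0.0
```

Emit:
{"api": "step_arm", "payload": {"increments": [[0, 0, -8, 0], [0, 0, -28, 0], [0, 0, -54, 0], [0, 0, -84, 0], [0, 0, -112, 0], [0, 0, -134, 0], [-15, 0, -146, 0], [-40, 0, -150, 0], [-70, 0, -150, 0], [-80, 0, -150, 0], [-80, 0, -150, 0], [-80, 0, -150, 0]]}}

```text
t: 9.3
position: [0.6169, -0.122, 0.2226]
orientation: [0.708, 0.706, 0.0, -0.0]
ft_force: [0.5, 0.6, -0.5]
gripper_width: 0.996
grasp_force: 0.0
```

Run:
```python
from h import *
import pickle
s=bot.sense();print(s['position'],toolyaw(),s['gripper_width'])
c=bot.calibration("wrist");f=bot.grab_frame("wrist")
pickle.dump((s,c,f),open("w4.pkl","wb"))
cv2.imwrite("pics/w4.png",cv2.resize(f[:,:,::-1],(800,600),interpolation=cv2.INTER_CUBIC))
```

```text
[ 0.61688242 -0.12204265  0.22255934] -0.17533624172575976 0.9963526472459411
```

View pics/w4.png

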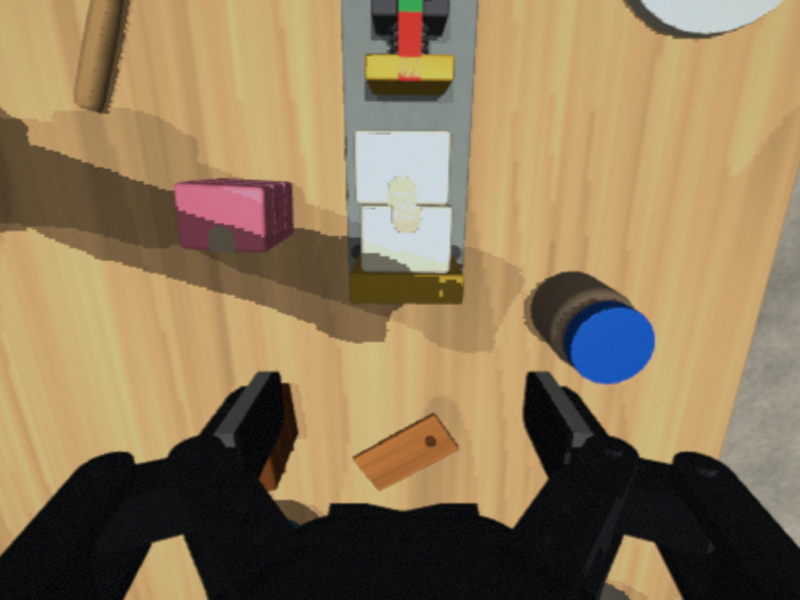

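The halves stand together with both notches meeting, but half_b (cols 355–449) sits slightly to −x of half_a (361–452). I'll measure the offset.

```bash
cat > off.py <<'E'
from h import *
import pickle,sys
s,c,f=pickle.load(open(sys.argv[1],"rb"))
g=cv2.cvtColor(f[:,:,::-1],cv2.COLOR_BGR2GRAY).astype(int)
def edges(rows,u0,u1):
    out=[]
    for v in rows:
        d=np.diff(g[v,u0:u1]); h=len(d)//2; out.append([u0+d[:h].argmax()+1,v,u0+h+d[h:].argmin()+1])
    e=np.array(out,float); L=ray(c,e[:,:2],.092);Rr=ray(c,e[:,[2,1]],.092)
    for n,p in(('L',L),('R',Rr)): print(n,np.median(p[:,0]).round(4),np.polyfit(p[:,1],p[:,0],1)[0].round(3),p[[0,-1],1].round(3))
    print('centre',((np.median(L[:,0])+np.median(Rr[:,0]))/2).round(4))
a=list(map(int,sys.argv[2:]))
edges(range(a[0],a[1],2),a[4],a[5]);edges(range(a[2],a[3],2),a[4],a[5])
E
python3 off.py w4.pkl 88 128 137 150 216 302
python3 - <<'E'
from h import *
import pickle
s,c,f=pickle.load(open("w4.pkl","rb"));g=cv2.cvtColor(f[:,:,::-1],cv2.COLOR_BGR2GRAY)
print(g[78:176,240].tolist());print(g[78:176,280].tolist())
print(g[135:150:5,222:300].tolist())
E
```

```text
L 0.587 -0.001 [-0.03  -0.065]
R 0.6453 0.002 [-0.03  -0.065]
centre 0.6162
L 0.5892 0.105 [-0.076 -0.088]
R 0.6481 0.076 [-0.076 -0.089]
centre 0.6186
[140, 137, 139, 139, 137, 145, 193, 183, 208, 213, 212, 212, 212, 212, 214, 212, 213, 212, 214, 212, 212, 213, 213, 212, 213, 213, 213, 213, 212, 213, 213, 212, 213, 213, 212, 213, 214, 213, 212, 213, 212, 212, 213, 214, 213, 212, 213, 212, 213, 213, 212, 193, 143, 133, 197, 197, 211, 213, 214, 213, 213, 213, 212, 213, 213, 214, 213, 214, 214, 213, 214, 214, 213, 213, 213, 214, 214, 214, 213, 211, 210, 209, 209, 194, 121, 105, 105, 104, 103, 104, 105, 105, 104, 104, 100, 85, 60, 59]
[137, 137, 138, 138, 136, 143, 196, 211, 213, 213, 213, 212, 212, 213, 211, 212, 214, 212, 212, 214, 213, 213, 212, 212, 212, 213, 212, 213, 213, 212, 213, 213, 213, 214, 213, 213, 213, 213, 213, 212, 214, 212, 214, 212, 213, 214, 213, 212, 213, 212, 213, 202, 169, 122, 162, 206, 212, 214, 213, 214, 214, 213, 213, 213, 213, 213, 213, 213, 213, 213, 213, 213, 213, 213, 214, 215, 213, 213, 214, 213, 213, 213, 213, 212, 213, 214, 214, 214, 213, 213, 211, 211,
[... 506 characters left out ...]
4, 213, 212, 213, 213, 214, 213, 214, 212, 214, 214, 210, 176, 182, 197, 204, 206, 205, 205, 207, 206, 205, 204, 204, 207, 205, 204, 202, 202, 203, 201, 184, 201, 211, 214, 213, 213, 212, 213, 213, 213, 213, 213, 213, 213, 212, 214, 213, 213, 211, 192, 149, 136, 137, 136, 139, 140, 140, 141, 130, 140, 145], [123, 116, 122, 121, 120, 121, 121, 118, 118, 164, 201, 212, 214, 214, 213, 213, 213, 213, 214, 213, 213, 213, 213, 213, 213, 214, 214, 212, 214, 211, 189, 189, 197, 200, 200, 199, 200, 199, 197, 198, 199, 199, 199, 199, 197, 199, 208, 213, 213, 213, 213, 214, 214, 214, 214, 214, 215, 213, 213, 212, 212, 213, 213, 213, 212, 208, 177, 148, 140, 140, 140, 141, 141, 140, 138, 126, 141, 148]]
```

Emit:
{"api": "step_arm", "payload": {"increments": [[10, 0, 0, 0], [35, 0, 0, 0], [62, 0, 0, 0], [76, 0, 4, 0], [80, 0, 20, 0], [80, 0, 46, 0], [80, 0, 76, 0], [80, 0, 106, 0], [80, 0, 130, 0], [80, 0, 145, 0], [80, 0, 149, 0], [80, 0, 149, 0]]}}

```text
t: 10.35
position: [0.6162, -0.0408, 0.072]
orientation: [0.707, 0.707, -0.001, -0.001]
ft_force: [-0.1, -0.9, 0.1]
gripper_width: 1.002
grasp_force: 0.0
```

Emit:
{"api": "step_arm", "payload": {"increments": [[0, 0, 0, 0], [0, 0, 0, 0], [0, 0, 0, 0], [0, 0, 0, 0], [0, 0, 0, 0], [0, 0, 0, 0], [0, 0, 0, 0]], "hand": 0, "force": 40}}

```text
t: 10.93
position: [0.6175, -0.0422, 0.0752]
orientation: [0.708, 0.706, 0.001, 0.0]
ft_force: [-2.6, 0.7, 6.1]
gripper_width: 0.692
grasp_force: 44.3
```

Emit:
{"api": "step_arm", "payload": {"increments": [[0, 1, -1, 0], [0, 2, -1, 0], [0, 2.5, -1, 0], [-0.5, 2.5, 0, 0], [-1, 2.5, 0, 0], [-1, 2.5, 0, 0], [-1, 2.5, 0, 0], [-1, 2.5, 0, 0]]}}

```text
t: 11.6
position: [0.618, -0.0422, 0.0753]
orientation: [0.708, 0.706, -0.0, -0.002]
ft_force: [-7.5, 2.3, 12.9]
gripper_width: 0.689
grasp_force: 45.1
```

Emit:
{"api": "step_arm", "payload": {"increments": [[0, 0, -1.5, 0], [0, 0, -2.5, 0], [0, 0, -2.5, 0], [0, 0, -2.5, 0], [0, 0, -2.5, 0]]}}

```text
t: 12.02
position: [0.6193, -0.0425, 0.0754]
orientation: [0.708, 0.707, -0.0, -0.001]
ft_force: [-2.1, 1.8, -1.7]
gripper_width: 0.689
grasp_force: 44.1
```

Emit:
{"api": "step_arm", "payload": {"increments": [[0, 0.8, 0, 0], [0, 0.8, 0, 0], [0, 0.8, 0, 0], [0, 0.8, 0, 0]]}}

```text
t: 12.35
position: [0.6205, -0.0433, 0.0756]
orientation: [0.708, 0.706, -0.0, -0.0]
ft_force: [-0.5, 1.5, -4.4]
gripper_width: 0.687
grasp_force: 43.8
```

Emit:
{"api": "step_arm", "payload": {"increments": [[0, 0, 0, 0], [0, 0, 0, 0], [0, 0, 0, 0], [0, 0, 0, 0], [0, 0, 0, 0], [0, 0, 0, 0]], "hand": 1}}

```text
t: 12.85
position: [0.6208, -0.0437, 0.0763]
orientation: [0.708, 0.706, 0.0, 0.0]
ft_force: [0.1, -0.1, 0.6]
gripper_width: 1.001
grasp_force: 0.0
```

Emit:
{"api": "step_arm", "payload": {"increments": [[0, 0, -8, 0], [0, 0, -28, 0], [0, 0, -54, 0], [0, 0, -84, 0], [0, 0, -112, 0], [0, 0, -134, 0], [15, 0, -146, 0], [32, 0, -150, 0], [40, 0, -150, 0], [40, 0, -150, 0], [40, 0, -150, 0]]}}

```text
t: 13.77
position: [0.6201, -0.0032, 0.2255]
orientation: [0.707, 0.707, -0.001, -0.0]
ft_force: [0.8, -0.6, -0.5]
gripper_width: 1.003
grasp_force: 0.0
```

Run:
```python
from h import *
import pickle
s=bot.sense();print(s['position'],toolyaw(),s['gripper_width'])
c=bot.calibration("wrist");f=bot.grab_frame("wrist")
pickle.dump((s,c,f),open("w5.pkl","wb"))
cv2.imwrite("pics/w5.png",cv2.resize(f[:,:,::-1],(800,600),interpolation=cv2.INTER_CUBIC))
```

```text
[ 0.62006558 -0.00323195  0.22546802] -0.049785829719209786 1.0026510623572726
```

View pics/w5.png

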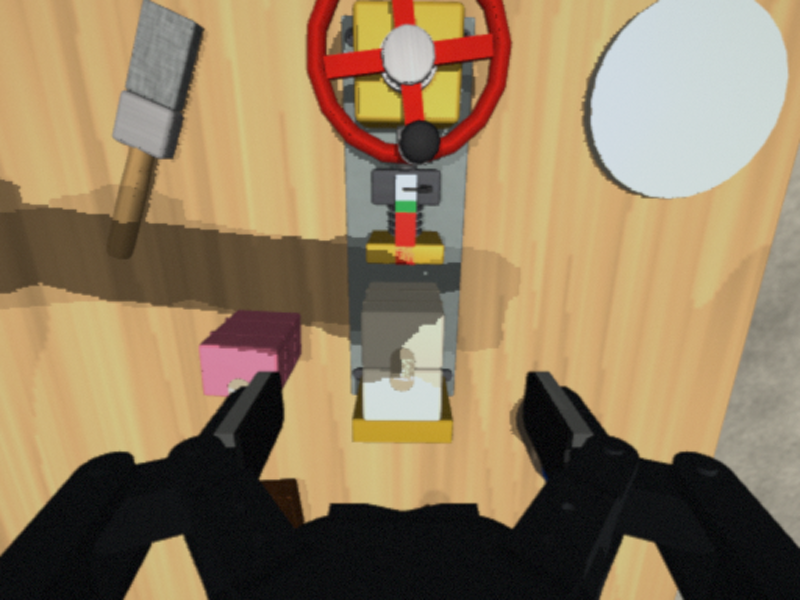

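Both halves' edges now line up (362–442 in 800-px scale). The hub is at (408,55), the knob at (420,142), and the gauge shows white under the pointer at (418,188).

```bash
python3 - <<'E'
from h import *
import pickle
s,c,f=pickle.load(open("w5.pkl","rb"));im=f[:,:,::-1];hsv=cv2.cvtColor(im,cv2.COLOR_BGR2HSV)
k=.64
gy=hsv[...,2]
m=((gy<60)).astype(np.uint8);m[:70]=0;m[108:]=0;m[:,:250]=0;m[:,290:]=0
q=max(cv2.findContours(m,0,2)[0],key=cv2.contourArea);print(cv2.minEnclosingCircle(q))
P=lambda u,v,z:ray(c,[u*k,v*k],z)[0].round(4)
hub=P(408,54,.093);kn=P(420,142,.138);
print('hub',hub,'knob',kn,np.linalg.norm((kn-hub)[:2]),np.degrees(np.arctan2(*(kn-hub)[1::-1])))
print('jaw face',P(405,246,.076),P(405,263,.076),'half_b back',P(405,310,.092),P(405,283,.092),'a+y',P(405,369,.092))
print(delta([*kn[:2],.22]))
E
python3 off.py w5.pkl 203 232 240 266 215 300
```

```text
((273.0639343261719, 88.78852081298828), 18.198898315429688)
hub [0.6226 0.1344 0.093 ] knob [0.6285 0.0844 0.138 ] 0.05034689662729966 -83.27021803889018
jaw face [0.6209 0.0176 0.076 ] [0.6209 0.0053 0.076 ] half_b back [ 0.6209 -0.0248  0.092 ] [ 0.6209 -0.005   0.092 ] a+y [ 0.6209 -0.071   0.092 ]
[88.8  8.3  5.2]
L 0.5903 -1.111 [-0.03  -0.064]
R 0.6482 0.017 [-0.03  -0.064]
centre 0.6193
L 0.589 0.37 [-0.076 -0.108]
R 0.648 0.009 [-0.076 -0.108]
centre 0.6185
```

Emit:
{"api": "step_arm", "payload": {"increments": [[10, 1, 0, 0], [34, 3, 0, 0], [60, 6, 2, 0], [80, 8, 8, 0], [88, 8, 24, 0], [89, 8, 48, 0], [89, 8, 72, 0], [89, 8, 90, 0], [89, 8, 97, 0], [89, 8, 99, 0], [89, 8, 99, 0]], "hand": 0.7}}

```text
t: 14.73
position: [0.629, 0.0852, 0.1268]
orientation: [0.708, 0.706, -0.0, 0.0]
ft_force: [0.5, 0.5, 0.7]
gripper_width: 0.702
grasp_force: 0.0
```

Run:
```python
from h import *
import pickle
s=bot.sense();print(s['position'],toolyaw(),s['gripper_width'],s['ft_force'],delta([.6285,.0844,.126]))
c=bot.calibration("wrist");f=bot.grab_frame("wrist")
cv2.imwrite("pics/w6.png",f[:,:,::-1])
```

```text
[0.62895266 0.08524005 0.12681808] -0.15394359068931676 0.7018856068383741 [0.53586522 0.48622619 0.68118747] [-0.8 -0.5  0.8]
```

View pics/w6.png

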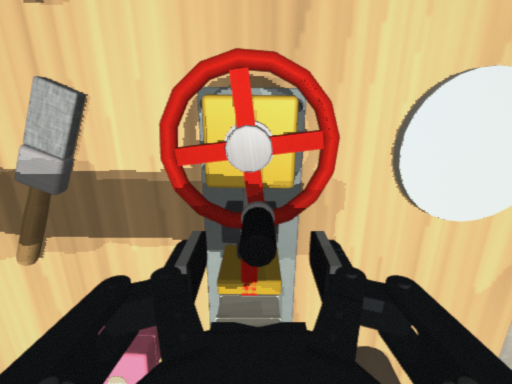

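The knob at (259,235) sits between the open fingers, with the hub at (249,148).

Emit:
{"api": "step_arm", "payload": {"increments": [[0, 0, 0, 0], [0, 0, 0, 0], [0, 0, 0, 0], [0, 0, 0, 0], [0, 0, 0, 0], [0, 0, 0, 0], [0, 0, 0, 0], [0, 0, 0, 0]], "hand": 0, "force": 40}}

```text
t: 15.45
position: [0.6288, 0.0856, 0.1283]
orientation: [0.708, 0.706, 0.0, 0.0]
ft_force: [-2.9, -0.1, 5.8]
gripper_width: 0.231
grasp_force: 39.1
```

```bash
cat > circ.py <<'E'
from h import *
import sys
hub=np.array([float(sys.argv[1]),float(sys.argv[2])]); step=float(sys.argv[3]); n=int(sys.argv[4])
s=bot.sense(); p=s['position']; r=R.from_quat(s['orientation'])
d=p[:2]-hub; th=np.arctan2(d[1],d[0]); print('pos',p.round(4),'r',np.hypot(*d).round(4),'deg',np.degrees(th).round(1),'f',np.round(s['ft_force'],1),'grip',s['gripper_width'],s['grasp_force'])
out=[]
for i in range(1,n+1):
    a=th-step*i; q=np.array([*(hub+.05*np.array([np.cos(a),np.sin(a)])),p[2]]); v=r.inv().apply(q-p)*1000; out.append([round(v[0]),round(v[1]),0,0])
print(out)
E
python3 - <<'E'
from h import *
print(ray(bot.calibration("wrist"),[249,148],.093))
E
python3 circ.py .6226 .1344 .3 12
```

```text
[[0.62281768 0.13560946 0.093     ]]
pos [0.6288 0.0856 0.1283] r 0.0492 deg -82.7 f [-2.9 -0.1  5.8] grip 0.231325393451867 39.08985078334808
[[-1, -15, 0, 0], [4, -29, 0, 0], [13, -41, 0, 0], [25, -50, 0, 0], [39, -55, 0, 0], [54, -56, 0, 0], [68, -52, 0, 0], [81, -45, 0, 0], [91, -33, 0, 0], [97, -20, 0, 0], [99, -5, 0, 0], [96, 10, 0, 0]]
```

Emit:
{"api": "step_arm", "payload": {"increments": [[-1, -7, 0, 0], [0, -20, 0, 0], [6, -33, 0, 0], [16, -44, 0, 0], [28, -52, 0, 0], [43, -56, 0, 0], [57, -55, 0, 0], [71, -51, 0, 0], [83, -43, 0, 0], [91, -33, 0, 0], [96, -22, 0, 0], [98, -13, 0, 0]]}}

```text
t: 16.45
position: [0.6141, 0.1845, 0.1282]
orientation: [0.707, 0.707, -0.002, -0.002]
ft_force: [-7.5, -0.5, 10.4]
gripper_width: 0.23
grasp_force: 41.0
```

```bash
python3 circ.py .6227 .1350 .3 12
```

```text
pos [0.6141 0.1845 0.1282] r 0.0503 deg 99.9 f [-7.5 -0.5 10.4] grip 0.230035492526238 40.99720537662506
[[0, 15, 0, 0], [-4, 29, 0, 0], [-12, 42, 0, 0], [-24, 51, 0, 0], [-37, 57, 0, 0], [-52, 59, 0, 0], [-67, 56, 0, 0], [-80, 48, 0, 0], [-90, 37, 0, 0], [-97, 24, 0, 0], [-99, 9, 0, 0], [-97, -5, 0, 0]]
```

Emit:
{"api": "step_arm", "payload": {"increments": [[1, 8, -1, 0], [-1, 22, -1, 0], [-8, 36, -1, 0], [-18, 47, -1, 0], [-31, 55, -1, 0], [-45, 58, -1, 0], [-60, 57, -1, 0], [-74, 52, -1, 0], [-85, 43, -1, 0], [-94, 31, -1, 0], [-98, 20, -1, 0], [-99, 9, -1, 0]]}}

```text
t: 17.45
position: [0.6278, 0.0855, 0.1285]
orientation: [0.708, 0.706, 0.004, 0.003]
ft_force: [7.5, 1.4, -4.9]
gripper_width: 0.232
grasp_force: 39.8
```

```bash
python3 circ.py .6227 .1350 .25 8
```

```text
pos [0.6278 0.0855 0.1285] r 0.0498 deg -84.1 f [ 7.5  1.4 -4.9] grip 0.2321502615582822 39.79106426239014
[[0, -12, 0, 0], [3, -24, 0, 0], [10, -35, 0, 0], [18, -44, 0, 0], [29, -51, 0, 0], [41, -54, 0, 0], [53, -55, 0, 0], [65, -53, 0, 0]]
```

Emit:
{"api": "step_arm", "payload": {"increments": [[0, -7, 0, 0], [1, -17, 0, 0], [6, -28, 0, 0], [13, -38, 0, 0], [22, -46, 0, 0], [33, -52, 0, 0], [43, -54, 0, 0]]}}

```text
t: 18.03
position: [0.5741, 0.1234, 0.1284]
orientation: [0.709, 0.705, 0.001, 0.005]
ft_force: [5.4, -8.9, -3.3]
gripper_width: 0.232
grasp_force: 40.0
```

```bash
python3 circ.py .6227 .1350 .2 10
python3 - <<'E'
from h import *
f=bot.grab_frame("scene");cv2.imwrite("pics/s7.png",cv2.resize(f[195:255,225:305,::-1],(800,600),interpolation=cv2.INTER_CUBIC))
E
```

```text
pos [0.5741 0.1234 0.1284] r 0.0499 deg -166.6 f [ 5.4 -8.9 -3.3] grip 0.23192155731481828 39.95854675769806
[[10, -1, 0, 0], [20, -1, 0, 0], [29, 2, 0, 0], [38, 6, 0, 0], [46, 12, 0, 0], [53, 20, 0, 0], [58, 29, 0, 0], [61, 38, 0, 0], [62, 48, 0, 0], [61, 58, 0, 0]]
```

View pics/s7.png

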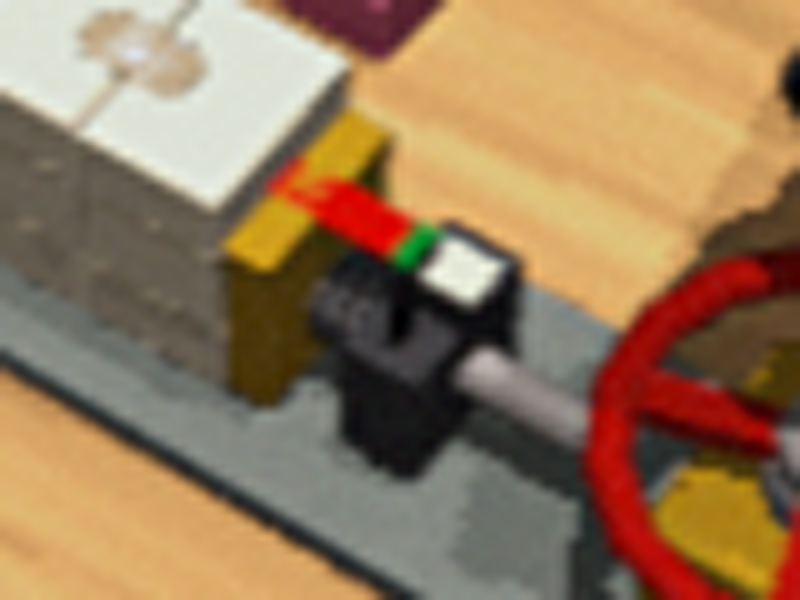

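Emit:
{"api": "step_arm", "payload": {"increments": [[5, -1, 0, 0], [12, -1, 0, 0], [19, -1, 0, 0], [25, 0, 0, 0], [31, 3, 0, 0]]}}

```text
t: 18.5
position: [0.5751, 0.1505, 0.1283]
orientation: [0.71, 0.705, -0.003, 0.005]
ft_force: [-0.6, -10.9, 3.0]
gripper_width: 0.232
grasp_force: 40.6
```

```bash
python3 circ.py .6227 .1350 .1 6
python3 - <<'E'
from h import *
s=bot.sense();d=s['position'][:2]-[.6227,.135];d/=np.linalg.norm(d);print('tang',-np.dot(s['ft_force'][:2],[d[1],-d[0]]))
E
```

```text
pos [0.5751 0.1505 0.1283] r 0.05 deg 162.0 f [ -0.6 -10.9   3. ] grip 0.23236153271303692 40.59177875518799
[[5, 2, 0, 0], [9, 4, 0, 0], [13, 7, 0, 0], [17, 10, 0, 0], [21, 13, 0, 0], [24, 17, 0, 0]]
tang 10.535406796876886
```

Emit:
{"api": "step_arm", "payload": {"increments": [[4, 2, 0, 0], [8, 4, 0, 0], [12, 6, 0, 0]]}}

```text
t: 18.75
position: [0.5801, 0.1617, 0.1283]
orientation: [0.71, 0.704, -0.004, 0.004]
ft_force: [-1.6, -11.0, 4.4]
gripper_width: 0.229
grasp_force: 40.6
```

```bash
python3 circ.py .6227 .1350 .1 3
python3 - <<'E'
from h import *
s=bot.sense();d=s['position'][:2]-[.6227,.135];d/=np.linalg.norm(d);print('tang',-np.dot(s['ft_force'][:2],[d[1],-d[0]]))
E
```

```text
pos [0.5801 0.1617 0.1283] r 0.0503 deg 147.9 f [ -1.6 -11.    4.4] grip 0.2293707698336152 40.645354986190796
[[4, 3, 0, 0], [8, 6, 0, 0], [11, 10, 0, 0]]
tang 10.172363536433656
```

Emit:
{"api": "step_arm", "payload": {"increments": [[0, 0, 0, 0], [0, 0, 0, 0], [0, 0, 0, 0]]}}

```text
t: 19.0
position: [0.5808, 0.1628, 0.1283]
orientation: [0.71, 0.705, -0.003, 0.004]
ft_force: [0.0, -9.7, 2.3]
gripper_width: 0.234
grasp_force: 40.5
```

Emit:
{"api": "step_arm", "payload": {"increments": [[0, 0, 0, 0], [0, 0, 0, 0], [0, 0, 0, 0], [0, 0, 0, 0], [0, 0, 0, 0]], "hand": 0.7}}

```text
t: 19.42
position: [0.5797, 0.1717, 0.128]
orientation: [0.707, 0.707, 0.0, -0.0]
ft_force: [-0.2, 0.1, 0.4]
gripper_width: 0.698
grasp_force: 0.0
```

Run:
```python
from h import *
print(bot.sense()['position'],delta([.6207,-.04,.20]))
```

```text
[0.57973737 0.17172027 0.12795364] [-211.6   41.1  -72.2]
```

Emit:
{"api": "step_arm", "payload": {"increments": [[0, 0, -15, 0], [0, 0, -40, 0], [-10, 2, -62, 0], [-35, 8, -72, 0], [-70, 15, -72, 0], [-108, 22, -72, 0], [-146, 29, -72, 0], [-178, 36, -66, 0], [-200, 40, -55, 0], [-208, 41, -47, 0], [-210, 41, -45, 0], [-210, 41, -45, 0]]}}

```text
t: 20.42
position: [0.6198, -0.0378, 0.1719]
orientation: [0.707, 0.707, -0.0, -0.002]
ft_force: [-0.9, 0.6, 0.0]
gripper_width: 0.7
grasp_force: 0.0
```

Run:
```python
from h import *
import pickle
s=bot.sense();c=bot.calibration("wrist");f=bot.grab_frame("wrist")
pickle.dump((s,c,f),open("w8.pkl","wb"));print(s['position'])
im=f[:,:,::-1]
hsv=cv2.cvtColor(im,cv2.COLOR_BGR2HSV)
m=((hsv[...,0]>45)&(hsv[...,0]<80)&(hsv[...,1]>120)&(hsv[...,2]>60)).astype(np.uint8)
q=max(cv2.findContours(m,0,2)[0],key=cv2.contourArea);x,y,w,h=cv2.boundingRect(q);print(x,y,w,h)
cv2.imwrite("pics/w8.png",np.hstack([cv2.resize(im[max(0,y-45):y+60,x-30:x+w+40],(400,560),interpolation=cv2.INTER_CUBIC),cv2.resize(im[:300,150:364],(400,560))]))
```

```text
[ 0.61976718 -0.03778996  0.17188026]
252 132 16 8
```

View pics/w8.png

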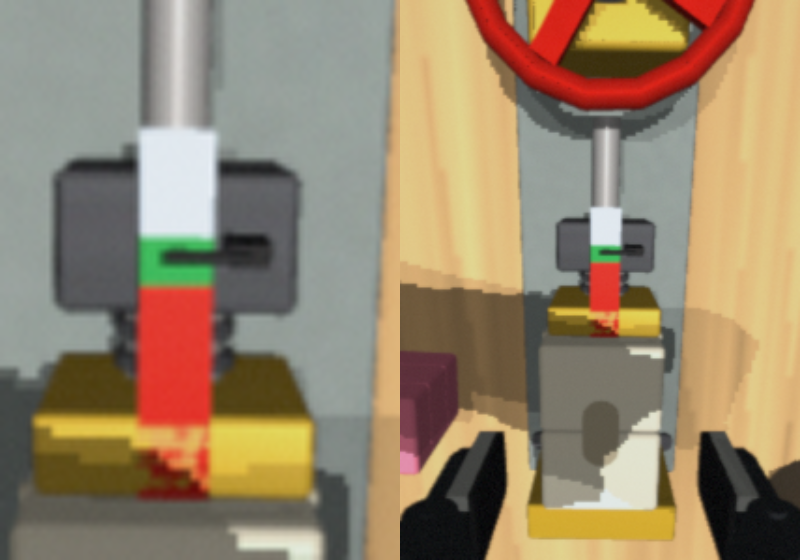

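The pointer (175,257) sits within the green band (237–287), about at its middle. The mould is closed with its outlines lined up, and the gripper is clear of everything.

```bash
python3 -c "
from plant import bot
print(bot.sign_off())"
```

```text
the job is handed in; nothing more can be done
None
```

The mould is closed in the clamp with its outlines lined up, the wheel is wound firm with the pointer about mid-green, and the job was handed in at about 20 s with the gripper clear; no verdict came back.

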